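# Seat the kiln's pyrometer probe in the well that goes to full depth

### The arm

A 6-joint arm with a two-finger parallel gripper is mounted at the origin on the work surface. World frame = base frame: x ahead of the robot, y to its left, z up, the work surface at z = 0. Lengths are in m, angles in rad, forces in N, time in s.
With the tool pointing down it reaches from about 0.375 to 0.825 m from the base axis. Payload 5.5 kg.
Tool frame: the origin (TCP) lies midway between the tips of the shut fingers; the grasp point (between the pads) lies 19 mm behind it; z points along the fingers, y is the direction in which the jaws open and shut (so a half turn about z gives the same grasp; the last joint's range is limited). The gripper opens to 85 mm and grips with 20 to 120 N. Pads are 22 mm wide; open, the fingers measure 114 mm over their backs; the gripper's body (76 mm by 85 mm) begins 54 mm behind the grasp point. The pads swing forward as they close: fully open they stand 13 mm farther back than shut.
Start: joints at [1.316, 0.314, -0.047, 1.21, 0, 1.571], TCP at [0.151, 0.581, 0.231] pointing down, gripper open.
Joint ranges: [-2.67, 2.67], [-0.69, 1.73], [-1.03, 1.25], [-2.08, 2.16], [-1.42, 1.45], [-3.14, 3.14]. Speed limits (rad/s): [2.39, 2.39, 3.01, 3.14, 3.14, 3.14].

### API

Orientations are given as a unit quaternion [x, y, z, w].
In Python, from rig import manip gives the robot as it stands.
- The arm moves only by the tool arm_command, never from a script. Its argument "steps" is a list of rows, each an object with "slide": the shift along the tool's x, y, z in mm, a list of three; "rotation": the turn, a rotation vector about the tool's x, y, z in degrees, a list of three; "grip": the finger opening in mm, from 0 to 85.4. A call has 1 to 5 rows; each row shifts and turns the commanded pose from where the row before left it, along the tool's axes as they then stand; what a row does not reach is not made up. A row lasts 1/8 s, in which the tool goes at most 62.5 mm and 10.7 degrees, less where a joint would pass 70% of its speed; a pose out of reach is approached as far as the arm can. A call is refused whole if a number of a shift passes 62.5 or a number of a turn 10.7, either way. A call with a gripper value outside its range is refused whole. The fingers move at their own pace and stop on an object; "newtons" is the grip in N (left out, the last holds). Time passes only in rows, so rows that do not move let the fingers close. It gives the time, the measured TCP pose, the force and the opening at its end, in the units of the state.
- manip.state(): the state, without advancing time (a new reading comes with each control period).
- manip.capture(name): name is "scene" or "top" or "wrist"; returns a dict with "frame" (420x560x3 uint8, red, green, blue), "z_map" (420x560 float32, m along the optical axis (not along the pixel's ray), 0 where there is no reading), "fx", "fy", "cx", "cy" (pixels), "dist_coeffs" ([k1, k2, p1, p2, k3] as OpenCV has them; the pictures are not rectified), "xyz" and "attitude" of the camera in the world. Camera axes: x right, y down, z forward; pixel columns grow to the right and rows downward; lengths in m; the calibration is good to about 2 mm. A picture is of the moment at which its call begins.
- manip.job_done(): hands the job in, once; it reports no verdict.
Trained networks look in the newest picture that a camera, given by its name, has taken for a name from the list of things; names that differ only in an ending like _2 or _b are one class to them, and where a whole thing is asked for, a point or a joint stands for the part that bears it (a point fixed in the world has none). Each returns a list of dicts, best first, with "conf" (0 to 1); they miss things now and then, are a little off and sometimes report something else, mostly with a low value. They report only what shows in the picture. A call takes as long as a camera call.
- manip.masks_of(camera, name): "pixels" (420x560 bool, what is visible of it) and "extent" ([left, top, width, height] in pixels, round what is visible of it).
The state is a dict: "time_s": time; "qpos": joint angles; "joint_velocities": joint speeds; "joint_efforts": joint torques, N m; "position": TCP position; "orientation": TCP orientation; "wrist_force": force on the tool from outside, world axes, zero at the start; "moment": the same for the moment, N m; "finger_gap": opening from 0.0 (shut) to 1.0 (fully open).
Only numpy, scipy, OpenCV 4.12 (cv2) and the standard library are available. Lean on these libraries where they do the work, as an engineer would, in place of code of your own. Each camera call takes 0.05 s, during which the arm holds its last target.

### The job

Take the kiln's pyrometer probe (white rod with a square head) out of the tool stand and push it, tip first, into one of the two sloping wells on the front of the test kiln until it bottoms solidly with the dark ring on its rod level with the mouth of the well, then let go of it and leave it there. Inside each well a stiff stop has to be driven down by the probe; in one of the wells, and you cannot see which, the stop is seized and the ring stays about 25 mm short of the mouth, so there draw the probe out and use the other well. Leave everything else standing where it is.

Things in the scene. Friction and masses are not known exactly. Their poses are not given: they have to be found in the camera images.
- probe: white ceramic rod 12 mm in diameter, 0.12 kg, tip tapered (6 mm across at the end, full 5 mm up), with a square black head 20 x 20 mm, 125 to 170 mm from the tip. Thin dark ring 90 mm from the tip: the depth mark. Origin at the tip's end, +z to the head, x and y square to the head's sides. Starts upright, tip down, up to 1 degree out of plumb, in a hole of the stand, square with it
- stand: wooden tool stand, fixed, 190 x 60 mm, 75 mm high, origin at the centre of its underside, z up, long side along x. Three upright holes 13 mm wide, 65 mm deep, at x = -65, 0 and +65 mm hold the probe, the brush and the modelling tool in any order
- kiln: bench-top test kiln, fixed: steel casing 260 mm wide (y), 121 mm high, from 65 to 275 mm behind the origin (+x); its foot plate reaches 45 mm in front. Origin on the table below the middle of the well mouths; +x points from the front (the wells' side) to the back, z up
- wells: pale block with the two wells, fixed on the kiln's front. Origin on its sloping face (60 x 166 mm), midway between the mouths, 125 mm above the table; +z is square to the face, out of the wells, 30 degrees from vertical towards the kiln's front; y is the kiln's y. The wells are round, 14.5 mm wide, straight along -z, mouths at y = +45 and -45 mm
- mouth0 (a point): centre of the mouth of the well at wells y = +45 mm; axes as wells. In each well, out of sight, a stop 12 mm across: the working one lies 65 to 71 mm below the mouth, holds the probe's own weight, slides down under a push of 5 to 6 N, stays where pushed and is solid at 90 mm (ring at the mouth); the seized one is solid at 65 mm. Which well has which varies
- mouth1 (a point): the same for the well at wells y = -45 mm
- end0 (a point): point 90 mm straight down the well of mouth0, where the probe's tip is when it is fully home there; axes as wells
- end1 (a point): the same for the well of mouth1
- brush: bystander: glaze brush with a round wooden handle, bristles up, 178 mm long, up to 18 mm thick, standing in the stand; origin at its foot, z along it
- needle: bystander: dark turned wooden modelling tool, 160 mm long, up to 18 mm thick, standing in the stand; origin at its foot, z along it
- jar: bystander: amber glass jar with a steel cap, 60 mm in diameter, 85 mm high; origin under its centre, z up
- bowl: bystander: small white bowl, 100 mm in diameter, 45 mm high; origin under its centre, z up
- mug: bystander: terracotta mug, 80 mm in diameter, 90 mm high; origin under its centre, z up
- pot: bystander: white plastic pot with a label, 76 mm in diameter, 110 mm high; origin under its centre, z up
- spatula: bystander: spatula 200 mm long lying on the table

How it is judged:
By the outcome, as a careful person would: the job done as asked, in the order asked, and still so for the second after the job is handed in, with the robot touching nothing.
It also fails if it takes over 54 s, if anything falls off the work surface, if the arm or the gripper's body presses on something with over 40 N, if the wrist force passes 120 N, or if a joint passes its speed limit or range.

## Working session

There is one attempt and no reset: what is moved stays moved. The work goes in short steps, Python scripts to look and compute and a tool call to move; the robot and the scene stay as the last step left them, time stands still between calls to the robot, and variables do not carry over. Pictures are saved under pics/ and viewed, and the job is handed in when it is done.

Besides the shell and the picture viewer there is one more tool, called after "Call:" by a JSON object that holds its "fn" and its "kwargs", one argument or row to a line. arm_command: Moves the arm, as the interface text tells. Its arguments: {"type":"object","properties":{"steps":{"type":"array"},"newtons":{"type":"number"}},"required":["steps"]}

```bash
mkdir -p pics; ls; cat > h.py <<'E'
import numpy as np, cv2, json
from scipy.spatial.transform import Rotation as R
from rig import manip
def cap(n,fn=None,save=None):
    c=manip.capture(n)
    if fn: cv2.imwrite('pics/'+fn,c['frame'][:,:,::-1])
    np.savez('cap_'+n+'.npz',**{k:np.array(v) for k,v in c.items()})
    return c
def load(n):
    d=np.load('cap_'+n+'.npz'); return {k:d[k] for k in d.files}
def K(c): return np.array([[c['fx'],0,c['cx']],[0,c['fy'],c['cy']],[0,0,1]],float)
def rot(c):
    a=np.array(c['attitude'],float)
    return R.from_quat(a).as_matrix() if a.size==4 else a.reshape(3,3)
def rays(c,uv):
    u=cv2.undistortPoints(np.array(uv,float).reshape(-1,1,2),K(c),np.array(c['dist_coeffs'],float)).reshape(-1,2)
    return np.c_[u,np.ones(len(u))]
def pts(c,uv,z=None):
    uv=np.array(uv,float).reshape(-1,2)
    if z is None: z=c['z_map'][uv[:,1].round().astype(int),uv[:,0].round().astype(int)]
    return (rays(c,uv)*np.array(z).reshape(-1,1))@rot(c).T+np.array(c['xyz'])
def proj(c,P):
    M=rot(c); rv,_=cv2.Rodrigues(M.T); t=-M.T@np.array(c['xyz'],float)
    return cv2.projectPoints(np.array(P,float).reshape(-1,1,3),rv,t,K(c),np.array(c['dist_coeffs'],float))[0].reshape(-1,2)
def maskpts(c,m):
    v,u=np.nonzero(m&(c['z_map']>0)); return pts(c,np.c_[u,v])
E
python3 - <<'E'
from h import *
for n in ['scene','top','wrist']:
    c=cap(n,n+'0.png'); print(n,c['xyz'],c['attitude'],c['fx'],c['dist_coeffs'])
    for t in ['probe','stand','kiln','wells','brush','needle','jar','bowl','mug','pot','spatula']:
        for m in manip.masks_of(n,t)[:2]:
            P=maskpts(c,m['pixels']); print(t,round(m['conf'],2),m['extent'],np.median(P,0).round(3) if len(P) else '')
s=manip.state();print(s)
E
```

```text
pics
scene [1.33290966 0.21550982 1.19265062] [ 0.56737917  0.75256326 -0.26344617 -0.20573171] 531.3674515491507 [-0.0414489  0.         0.         0.         0.       ]
probe 0.65 [138.3, 202.2, 17.5, 24.3] [ 0.627 -0.32   0.152]
probe 0.28 [285.1, 218.7, 67.4, 40.0] [0.559 0.109 0.121]
stand 0.65 [134.4, 188.1, 56.4, 69.6] [ 0.578 -0.305  0.07 ]
stand 0.36 [164.5, 170.3, 12.1, 27.4] [ 0.497 -0.315  0.122]
kiln 0.72 [241.6, 217.2, 123.6, 139.0] [0.708 0.118 0.119]
kiln 0.23 [136.0, 186.0, 53.8, 72.1] [ 0.577 -0.305  0.071]
wells 0.89 [284.4, 215.7, 69.5, 39.5] [0.559 0.108 0.12 ]
brush 0.43 [155.2, 181.5, 8.1, 35.4] [ 0.561 -0.319  0.133]
brush 0.34 [284.7, 219.4, 70.8, 36.5] [0.559 0.109 0.121]
jar 0.74 [259.9, 164.5, 19.6, 35.6] [ 0.361 -0.082  0.059]
bowl 0.75 [375.3, 195.4, 33.7, 27.2] [0.331 0.275 0.024]
bowl 0.3 [163.8, 169.4, 10.7, 24.7] [ 0.497 -0.315  0.126]
mug 0.66 [423.4, 275.0, 46.1, 49.0] [0.608 0.447 0.049]
pot 0.64 [83.1, 197.8, 33.3, 45.9] [ 0.637 -0.468  0.082]
spatula 0.61 [106.6, 152.6, 45.5, 53.9] [ 0.459 -0.488  0.004]
top [ 0.25005803 -0.00597917  1.56759564]
[... 1253 characters left out ...]
pos': array([ 1.31598073e+00,  3.13505869e-01, -4.71048770e-02,  1.21022088e+00,
        1.55187796e-05,  1.57081719e+00]), 'joint_velocities': array([-1.03597492e-03, -3.55775088e-05,  1.01435450e-03, -9.63382464e-04,
        2.00901988e-04,  4.80801123e-04]), 'joint_efforts': array([ 1.02005579e-03, -5.39446664e+01,  3.40042734e+01,  1.71432195e-03,
        1.30703556e-04, -4.86565156e-06]), 'position': array([0.15123093, 0.58061072, 0.23129383]), 'orientation': array([ 1.27073730e-01,  9.91893274e-01, -1.65193174e-05, -9.93876372e-06]), 'wrist_force': array([-0.68078919,  0.74446032, -0.36046871]), 'moment': array([-0.0110147 , -0.03582832, -0.05398547]), 'finger_gap': 0.9979703052283391}
```

```bash
python3 - <<'E'
from h import *
a=load('scene');b=load('top')
A=cv2.resize(a['frame'][140:370,70:480][:,:,::-1],(800,449),interpolation=cv2.INTER_CUBIC)
cv2.imwrite('pics/s_crop.png',A)
B=cv2.resize(b['frame'][70:280,80:460][:,:,::-1],(800,442),interpolation=cv2.INTER_CUBIC)
cv2.imwrite('pics/t_crop.png',B)
E
```

```text
(no output)
```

View pics/s_crop.png

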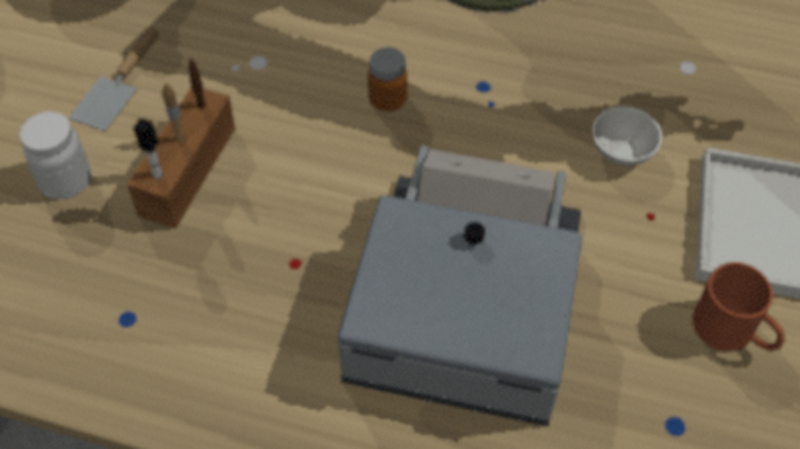

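View pics/t_crop.png

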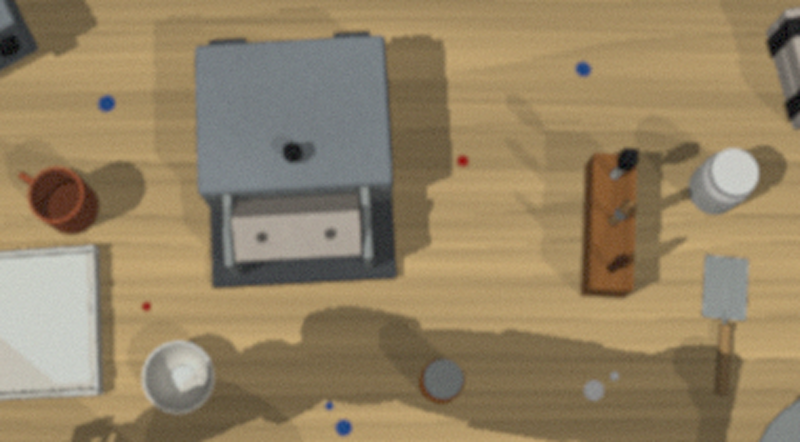

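```bash
python3 - <<'E'
from h import *
for n in ['top','scene']:
    c=load(n)
    ms={t:manip.masks_of(n,t) for t in ['stand','kiln','wells','probe']}
    np.savez('m_'+n+'.npz',**{t:m[0]['pixels'] for t,m in ms.items() if m})
    for t,zr in [('stand',(.066,.082)),('kiln',(.112,.128))]:
        if not ms[t]: print('no',t); continue
        P=maskpts(c,ms[t][0]['pixels']); P=P[(P[:,2]>zr[0])&(P[:,2]<zr[1])]
        print(n,t,len(P),cv2.minAreaRect((P[:,:2]*1000).astype(np.float32)),np.median(P[:,2]))
    P=maskpts(c,ms['wells'][0]['pixels']); 
    m=P.mean(0)
    for _ in range(5):
        m=P.mean(0);u,s,v=np.linalg.svd(P-m,full_matrices=False);nn=v[2]*np.sign(v[2][2]);r=(P-m)@nn;P=P[abs(r)<max(.003,2*r.std())]
    print(n,'wells',len(P),m,'normal',nn,'tilt',np.degrees(np.arccos(nn[2])),'az',np.degrees(np.arctan2(nn[1],nn[0])),r.std(), P.min(0),P.max(0))
E
```

```text
top stand 1066 ((556.9132080078125, -316.9125671386719), (64.22625732421875, 190.3877410888672), 86.1549301147461) 0.07500984346126693
no kiln
top wells 1418 [0.53529109 0.11072538 0.12501252] normal [-0.18147127 -0.0209874   0.98317227] tilt 10.525951045804868 az -173.4029723946091 0.009466664524771113 [0.49754404 0.026651   0.10278968] [0.57373637 0.19577508 0.14646593]
scene stand 1108 ((557.0885620117188, -321.71533203125), (63.85294723510742, 195.78672790527344), 86.51644897460938) 0.07418897040720274
scene kiln 9619 ((657.932373046875, 112.96046447753906), (310.5987548828125, 260.4147644042969), 3.0340523719787598) 0.12028989056061401
scene wells 1850 [0.55304568 0.10712517 0.12016428] normal [0.21380026 0.00684992 0.97685338] tilt 12.35158487178432 az 1.8350656202624345 0.01126995895977752 [0.49812591 0.01806108 0.09253681] [0.6001068  0.19055671 0.14221403]
```

```bash
cat >> h.py <<'E'
def plan(p1,R1,n,p0=None,R0=None):
    """rows from current pose to (p1 m, R1 matrix), straight"""
    s=manip.state()
    p=np.array(s['position'] if p0 is None else p0); Rc=R.from_quat(s['orientation']) if R0 is None else R0
    R1=R1 if isinstance(R1,R) else R.from_matrix(R1)
    rv=(Rc.inv()*R1).as_rotvec(); dp=(np.array(p1)-p)/n
    rows=[]
    for i in range(n):
        sl=Rc.inv().apply(dp)*1000; Rc=Rc*R.from_rotvec(rv/n)
        rows.append((sl.round(1).tolist(),np.degrees(rv/n).round(2).tolist()))
    for r in rows: print(json.dumps(r))
    return rows
def Rt(azx_deg,tilt=0):
    """tool down, tool x azimuth deg; tilt about tool +y"""
    a=np.radians(azx_deg); x=np.array([np.cos(a),np.sin(a),0]); z=np.array([0,0,-1.]); y=np.cross(z,x)
    return R.from_matrix(np.c_[x,y,z])*R.from_rotvec([0,np.radians(tilt),0])
E
python3 - <<'E'
from h import *
c=load('wrist'); s=manip.state(); T=R.from_quat(s['orientation'])
print('cam in tool',T.inv().apply(c['xyz']-s['position']),'\n',T.inv().as_matrix()@rot(c))
plan([.43,.11,.31],Rt(183),10)
E
```

```text
cam in tool [ 0.08269353  0.0010659  -0.14266455] 
 [[ 6.54548721e-04 -9.46338683e-01 -3.23175910e-01]
 [ 9.99999764e-01  5.51663633e-04  4.09956084e-04]
 [-2.09672904e-04 -3.23176102e-01  9.46338821e-01]]
[[-38.8, -38.5, -7.9], [0.0, 0.0, -1.76]]
[[-37.6, -39.7, -7.9], [0.0, 0.0, -1.76]]
[[-36.4, -40.8, -7.9], [0.0, 0.0, -1.76]]
[[-35.1, -41.9, -7.9], [0.0, 0.0, -1.76]]
[[-33.8, -43.0, -7.9], [0.0, 0.0, -1.76]]
[[-32.5, -44.0, -7.9], [0.0, 0.0, -1.76]]
[[-31.1, -45.0, -7.9], [0.0, 0.0, -1.76]]
[[-29.7, -45.9, -7.9], [0.0, 0.0, -1.76]]
[[-28.3, -46.8, -7.9], [0.0, 0.0, -1.76]]
[[-26.9, -47.7, -7.9], [0.0, 0.0, -1.76]]
```

Call:
{"fn": "arm_command", "kwargs": {
  "steps": [
    {"slide": [-39,-38.5,-8],"rotation": [0,0,-1.8],"grip": 85},
    {"slide": [-37.5,-39.5,-8],"rotation": [0,0,-1.8],"grip": 85},
    {"slide": [-36.5,-41,-8],"rotation": [0,0,-1.8],"grip": 85},
    {"slide": [-35,-42,-8],"rotation": [0,0,-1.8],"grip": 85},
    {"slide": [-34,-43,-8],"rotation": [0,0,-1.8],"grip": 85}
  ]
}}

```text
time_s: 2.82
position: [0.2918, 0.344, 0.2718]
orientation: [0.048, 0.999, 0.0, 0.0]
wrist_force: [0.6, 0.2, 0.3]
finger_gap: 0.998
```

Call:
{"fn": "arm_command", "kwargs": {
  "steps": [
    {"slide": [-32.5,-44,-8],"rotation": [0,0,-1.8],"grip": 85},
    {"slide": [-31,-45,-8],"rotation": [0,0,-1.8],"grip": 85},
    {"slide": [-29.5,-46,-8],"rotation": [0,0,-1.8],"grip": 85},
    {"slide": [-28.5,-47,-8],"rotation": [0,0,-1.8],"grip": 85},
    {"slide": [-27,-47.5,-8],"rotation": [0,0,-1.8],"grip": 85}
  ]
}}

```text
time_s: 3.45
position: [0.4324, 0.109, 0.3119]
orientation: [-0.03, 1.0, 0.0, 0.0]
wrist_force: [0.6, 0.7, 0.4]
finger_gap: 0.991
```

```bash
python3 - <<'E'
from h import *
s=manip.state();print(s['time_s'],s['position'],s['qpos'].round(3),s['joint_velocities'].round(3))
manip.capture('wrist')
c=cap('wrist','w1.png')
for t in ['wells','kiln']:
    for m in manip.masks_of('wrist',t)[:1]:
        print(t,m['conf'],m['extent']); np.save('m_'+t,m['pixels'])
E
```

```text
3.45 [0.43238961 0.10903284 0.31190458] [ 0.247 -0.002 -0.238  1.334  0.     0.187] [-0.965  0.196  0.336  0.135  0.002 -1.207]
wells 0.84 [195.2, 233.9, 164.1, 63.2]
kiln 0.77 [166.9, 186.1, 221.5, 226.4]
```

View pics/w1.png

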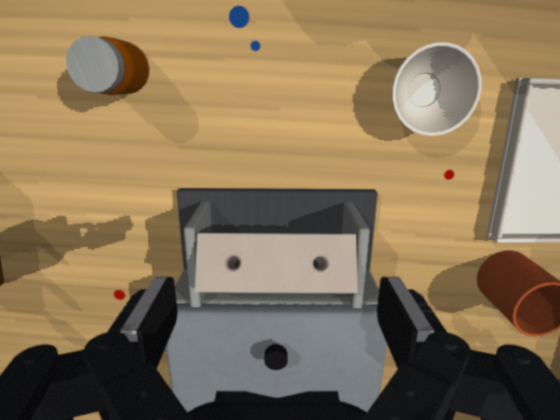

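```bash
cat > mouths.py <<'E'
from h import *
def mouths(c,guess,rad=12,save=None):
    g=cv2.cvtColor(c['frame'],cv2.COLOR_RGB2GRAY); out=[]
    for (u,v) in guess:
        u0,v0=int(u)-rad,int(v)-rad
        w=cv2.resize(g[v0:v0+2*rad+1,u0:u0+2*rad+1],None,fx=8,fy=8,interpolation=cv2.INTER_CUBIC)
        bg=np.percentile(w,80);dk=np.percentile(w,3)
        b=(w<(bg+dk)/2).astype(np.uint8)
        n,l,st,ce=cv2.connectedComponentsWithStats(b)
        k=1+np.argmax(st[1:,4]); 
        cx=(ce[k]+.5)/8-.5+[u0,v0]
        out.append(cx); print('mouth',cx.round(2),'area',st[k,4]/64,'box',st[k,2]/8,st[k,3]/8)
    return np.array(out)
E
python3 - <<'E'
from mouths import *
c=load('wrist')
uv=mouths(c,[(234,263),(320,263)])
d=rays(c,uv)@rot(c).T; o=np.array(c['xyz']); P=o+d*((.125-o[2])/d[:,2])[:,None]
print(P, np.linalg.norm(P[0]-P[1]), 'mid',P.mean(0)); dv=P[1]-P[0]; print('yaw y-axis', np.degrees(np.arctan2(dv[1],dv[0]))-90)
m=np.zeros((420,560),bool); m[240:288,205:350]=1
for q in uv: cv2.circle(mm:=m.astype(np.uint8),tuple(q.round().astype(int).tolist()),12,0,-1); m=mm>0
X=maskpts(c,m)
for _ in range(4):
    mu=X.mean(0);n=np.linalg.svd(X-mu,full_matrices=False)[2][2];n*=np.sign(n[2]);r=(X-mu)@n;X=X[abs(r)<max(.002,2.5*r.std())]
print('plane',mu,n,'tilt',np.degrees(np.arccos(n[2])),'az',np.degrees(np.arctan2(n[1],n[0])),r.std(),len(X))
t=((mu-o)@n)/(d@n); print('on plane',o+d*t[:,None])
E
```

```text
mouth [233.33 262.8 ] area 143.265625 box 13.375 13.875
mouth [319.77 263.3 ] area 156.828125 box 14.375 13.75
[[0.53013948 0.06489413 0.125     ]
 [0.52544261 0.15407668 0.125     ]] 0.0893061460183972 mid [0.52779105 0.1094854  0.125     ]
yaw y-axis 3.0147460065528264
plane [0.52792032 0.10996839 0.12563201] [-0.50157598 -0.02653042  0.8647067 ] tilt 30.15076930680424 az -176.97221230060327 0.0007419249007485497 5992
on plane [[0.52991915 0.06493892 0.12540987]
 [0.52522339 0.15400925 0.12541888]]
```

```bash
python3 - <<'E'
from h import *
plan([.60,-.32,.32],Rt(176),10)
E
```

```text
[[-14.4, -43.9, -0.9], [0.0, -0.0, 0.72]]
[[-14.9, -43.7, -0.9], [0.0, -0.0, 0.72]]
[[-15.5, -43.5, -0.9], [0.0, -0.0, 0.72]]
[[-16.0, -43.3, -0.9], [0.0, -0.0, 0.72]]
[[-16.6, -43.1, -0.9], [0.0, -0.0, 0.72]]
[[-17.1, -42.9, -0.9], [0.0, -0.0, 0.72]]
[[-17.6, -42.7, -0.9], [0.0, -0.0, 0.72]]
[[-18.2, -42.4, -0.9], [0.0, -0.0, 0.72]]
[[-18.7, -42.2, -0.9], [0.0, -0.0, 0.72]]
[[-19.2, -42.0, -0.9], [0.0, -0.0, 0.72]]
```

Call:
{"fn": "arm_command", "kwargs": {
  "steps": [
    {"slide": [-14.5,-44,-1],"rotation": [0,0,0.7],"grip": 85},
    {"slide": [-15,-43.5,-1],"rotation": [0,0,0.7],"grip": 85},
    {"slide": [-15.5,-43.5,-1],"rotation": [0,0,0.7],"grip": 85},
    {"slide": [-16,-43.5,-1],"rotation": [0,0,0.7],"grip": 85},
    {"slide": [-16.5,-43,-1],"rotation": [0,0,0.7],"grip": 85}
  ]
}}

```text
time_s: 4.28
position: [0.517, -0.1035, 0.3162]
orientation: [-0.0, 1.0, 0.0, -0.0]
wrist_force: [0.5, 0.3, 0.3]
finger_gap: 0.997
```

Call:
{"fn": "arm_command", "kwargs": {
  "steps": [
    {"slide": [-17,-43,-1],"rotation": [0,0,0.7],"grip": 85},
    {"slide": [-17.5,-42.5,-1],"rotation": [0,0,0.7],"grip": 85},
    {"slide": [-18,-42.5,-1],"rotation": [0,0,0.7],"grip": 85},
    {"slide": [-18.5,-42,-1],"rotation": [0,0,0.7],"grip": 85},
    {"slide": [-19,-42,-1],"rotation": [0,0,0.7],"grip": 85}
  ]
}}

```text
time_s: 4.9
position: [0.6024, -0.3173, 0.3211]
orientation: [0.03, 1.0, 0.0, -0.0]
wrist_force: [0.8, -0.0, -0.5]
finger_gap: 0.998
```

Call:
{"fn": "arm_command", "kwargs": {
  "steps": [
    {"slide": [0,0,0],"rotation": [0,0,0],"grip": 60}
  ]
}}

```text
time_s: 5.03
position: [0.6022, -0.3189, 0.3193]
orientation: [0.032, 0.999, 0.0, -0.001]
wrist_force: [-0.4, 0.1, -0.4]
finger_gap: 0.81
```

```bash
python3 - <<'E'
from h import *
s=manip.state();print(s['time_s'],s['position'],s['qpos'].round(3),abs(s['joint_velocities']).max().round(3))
c=cap('wrist','w2.png')
for t in ['probe','stand']:
    for m in manip.masks_of('wrist',t)[:1]:
        print(t,m['conf'],m['extent']); np.save('mw_'+t,m['pixels'])
        P=maskpts(c,m['pixels'])
        if t=='probe':
            P=P[(P[:,2]>.172)&(P[:,2]<.192)]
        else: P=P[abs(P[:,2]-.075)<.005]
        print(len(P),np.median(P,0),cv2.minAreaRect((P[:,:2]*1000).astype(np.float32)))
E
```

```text
5.025 [ 0.60216649 -0.31886426  0.31925069] [-0.487  0.471  0.378  1.48  -0.    -0.423] 0.049
probe 0.73 [262.7, 180.0, 23.5, 47.2]
574 [ 0.6218269  -0.32232921  0.17993885] ((622.994873046875, -322.5110778808594), (19.576744079589844, 20.002620697021484), 86.46904754638672)
stand 0.82 [243.8, 24.4, 56.8, 187.0]
9027 [ 0.54129326 -0.31755335  0.07511446] ((557.578369140625, -319.2546691894531), (60.59382247924805, 190.2275390625), 86.19524383544922)
```

View pics/w2.png

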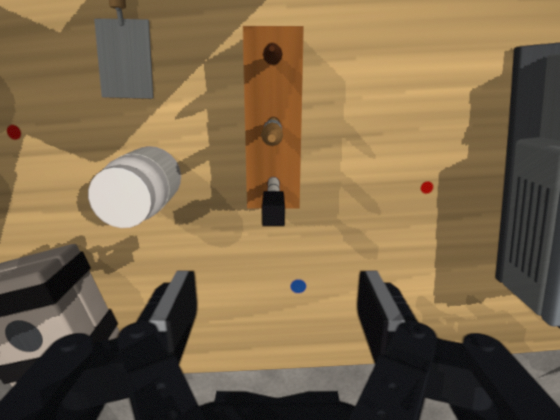

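Call:
{"fn": "arm_command", "kwargs": {
  "steps": [
    {"slide": [0,-3.5,40],"rotation": [0,0,0],"grip": 60},
    {"slide": [0,0,40],"rotation": [0,0,0],"grip": 55},
    {"slide": [0,0,40],"rotation": [0,0,0],"grip": 55},
    {"slide": [0,0,35],"rotation": [0,0,0],"grip": 55},
    {"slide": [0,0,15],"rotation": [0,0,0],"grip": 50}
  ]
}}

```text
time_s: 5.8
position: [0.5998, -0.3194, 0.1497]
orientation: [0.03, 1.0, 0.001, -0.001]
wrist_force: [0.1, -0.2, 1.1]
finger_gap: 0.584
```

Call:
{"fn": "arm_command", "kwargs": {
  "steps": [
    {"slide": [0,0,10],"rotation": [0,0,0],"grip": 45},
    {"slide": [0,0,0],"rotation": [0,0,0],"grip": 40}
  ]
}}

```text
time_s: 6.05
position: [0.6012, -0.3215, 0.1419]
orientation: [0.031, 1.0, -0.0, 0.0]
wrist_force: [0.5, 0.3, -0.1]
finger_gap: 0.466
```

```bash
python3 - <<'E'
from h import *
s=manip.state();print(s['time_s'],s['position'],s['orientation'],abs(s['joint_velocities']).max().round(3))
c=cap('wrist','w3.png')
T=R.from_quat(s['orientation'])
for m in manip.masks_of('wrist','probe')[:1]:
    P=maskpts(c,m['pixels']);P=P[abs(P[:,2]-.18)<.004]; print(m['conf'],m['extent'],np.median(P,0),cv2.minAreaRect((P[:,:2]*1000).astype(np.float32)))
    print('in tool',T.inv().apply(np.median(P,0)-s['position']))
E
```

```text
6.05 [ 0.60122636 -0.32146197  0.14186933] [ 3.11328625e-02  9.99515217e-01 -9.08505153e-05  2.58442391e-04] 0.023
0.6 [250.5, 246.4, 49.2, 152.0] [ 0.61951152 -0.32206549  0.17986776] ((621.6326904296875, -322.21466064453125), (20.047861099243164, 20.240413665771484), 85.50393676757812)
in tool [-0.01830712  0.00052935 -0.03798895]
```

View pics/w3.png

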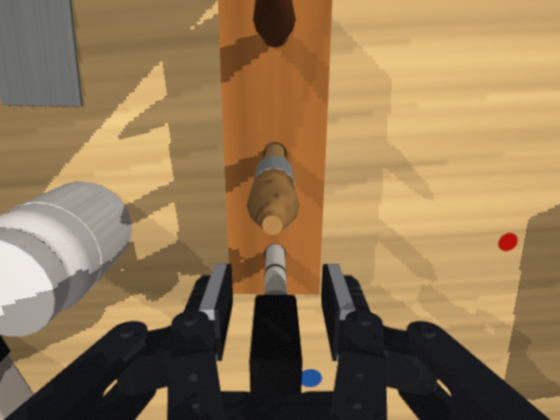

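Call:
{"fn": "arm_command", "kwargs": {
  "steps": [
    {"slide": [-10,0.5,1.5],"rotation": [0,0,0],"grip": 40},
    {"slide": [-10.5,0,1.5],"rotation": [0,0,0],"grip": 40},
    {"slide": [0,0,0],"rotation": [0,0,0],"grip": 40}
  ]
}}

```text
time_s: 6.52
position: [0.6225, -0.3226, 0.1381]
orientation: [0.031, 1.0, -0.0, 0.0]
wrist_force: [-0.3, 0.6, -0.8]
finger_gap: 0.467
```

Call:
{"fn": "arm_command", "kwargs": {
  "newtons": 20,
  "steps": [
    {"slide": [0,0,0],"rotation": [0,0,0],"grip": 26},
    {"slide": [0,0,0],"rotation": [0,0,0],"grip": 22},
    {"slide": [0,0,0],"rotation": [0,0,0],"grip": 10},
    {"slide": [0,0,0],"rotation": [0,0,0],"grip": 10}
  ]
}}

```text
time_s: 7.02
position: [0.6211, -0.323, 0.1383]
orientation: [0.032, 1.0, -0.0, -0.0]
wrist_force: [-1.0, -1.7, 0.4]
finger_gap: 0.229
```

```bash
python3 - <<'E'
from h import *
s=manip.state();print(s['time_s'],s['position'],s['orientation'],s['wrist_force'],s['moment'],s['finger_gap'])
c=cap('wrist','w4.png')
E
```

```text
7.025 [ 0.62107714 -0.32299792  0.13832836] [ 3.15817513e-02  9.99501096e-01 -3.43738221e-04 -1.81926287e-04] [-1.04965129 -1.67228655  0.41114038] [-4.30398879e-01  1.55568898e-01 -4.26672699e-04] 0.22891799518423683
```

View pics/w4.png

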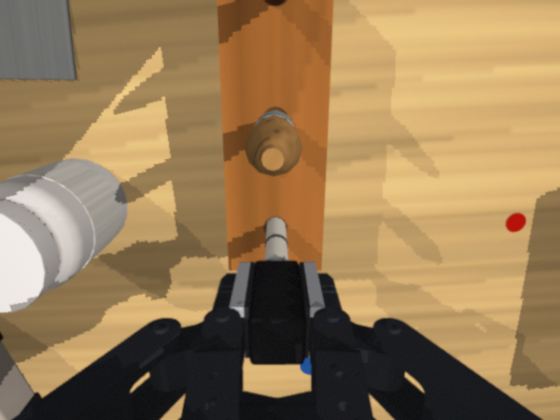

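Call:
{"fn": "arm_command", "kwargs": {
  "newtons": 70,
  "steps": [
    {"slide": [0,0,0],"rotation": [0,0,0],"grip": 5},
    {"slide": [0,0,0],"rotation": [0,0,0],"grip": 5},
    {"slide": [0,0,-8],"rotation": [0,0,0],"grip": 5},
    {"slide": [0,0,-20],"rotation": [0,0,0],"grip": 5}
  ]
}}

```text
time_s: 7.58
position: [0.6211, -0.3226, 0.1656]
orientation: [0.031, 1.0, 0.0, -0.001]
wrist_force: [-1.0, -2.7, -2.8]
finger_gap: 0.219
```

Call:
{"fn": "arm_command", "kwargs": {
  "steps": [
    {"slide": [0,0,-30],"rotation": [0,0,0],"grip": 5},
    {"slide": [0,0,-40],"rotation": [0,0,0],"grip": 5},
    {"slide": [0,0,-50],"rotation": [0,0,0],"grip": 5},
    {"slide": [0,0,-30],"rotation": [0,0,0],"grip": 5},
    {"slide": [0,0,-10],"rotation": [0,0,0],"grip": 5}
  ]
}}

```text
time_s: 8.2
position: [0.6224, -0.3222, 0.329]
orientation: [0.031, 1.0, -0.0, 0.002]
wrist_force: [-0.6, 1.0, -3.0]
finger_gap: 0.226
```

Call:
{"fn": "arm_command", "kwargs": {
  "steps": [
    {"slide": [0,0,0],"rotation": [0,0,0],"grip": 5}
  ]
}}

```text
time_s: 8.32
position: [0.6217, -0.3223, 0.3262]
orientation: [0.031, 1.0, 0.0, 0.0]
wrist_force: [0.1, 0.3, -2.3]
finger_gap: 0.226
```

```bash
python3 - <<'E'
from h import *
s=manip.state();print(s['time_s'],s['position'],s['orientation'],s['wrist_force'],s['moment'],s['finger_gap'])
c=cap('wrist','w5.png'); c2=cap('scene','s5.png')
T=R.from_quat(s['orientation'])
for n,cc in [('wrist',c),('scene',c2)]:
  for m in manip.masks_of(n,'probe')[:1]:
    np.save('mp_'+n,m['pixels'])
    Q=T.inv().apply(maskpts(cc,m['pixels'])-s['position'])*1000
    print(n,m['conf'],m['extent'])
    for z in range(-60,140,10):
        q=Q[(abs(Q[:,2]-z)<5)&(abs(Q[:,0])<25)&(abs(Q[:,1])<25)]
        if len(q): print(z,len(q),np.median(q,0).round(1))
E
```

```text
8.325 [ 0.62171878 -0.3222574   0.32618713] [3.12747610e-02 9.99510741e-01 3.02055311e-04 2.77578642e-04] [ 0.11409747  0.30471759 -2.28352734] [-0.01452846 -0.01156518 -0.01668652] 0.2262563611137254
wrist 0.86 [247.7, 191.8, 55.1, 174.7]
-40 3099 [  1.5   0.8 -41.3]
-30 828 [  8.1   0.8 -30.3]
-20 625 [  8.    1.2 -20.1]
-10 540 [  7.9   0.8 -10.1]
0 303 [ 8.   0.8 -2.1]
10 75 [5.9 0.8 7.6]
20 194 [ 3.3  0.8 20. ]
30 171 [ 3.3  0.7 29.7]
40 155 [ 3.5  0.7 38.4]
50 133 [ 3.6  0.7 50. ]
60 113 [ 3.4  0.7 59.9]
70 101 [ 3.8  0.7 69.7]
80 86 [ 3.8  0.  79.9]
90 81 [ 3.7  0.6 89.7]
100 67 [ 3.9  0.6 99.6]
110 65 [ 3.800e+00 -1.000e-01  1.099e+02]
120 48 [  3.7   0.2 119.4]
scene 0.54 [121.0, 149.8, 30.6, 47.0]
-40 27 [-10.2   0.7 -38.3]
-30 17 [-11.9  -1.9 -30.2]
-20 21 [-11.9   1.2 -20.4]
-10 19 [-12.2   1.5 -10.8]
0 16 [-11.7   3.4   0.6]
10 5 [-6.5  2.3 11.7]
20 14 [-4.4  3.  21. ]
30 14 [-4.5  3.2 29. ]
40 13 [-3.9  2.8 37.3]
50 12 [-3.2  3.1 49.5]
60 15 [-3.9  3.2 60.1]
70 12 [-3.9  3.6 69.2]
80 11 [-3.5  2.  79.9]
90 15 [-2.5  2.5 90.4]
100 9 [-4.2  2.2 99.4]
110 18 [ -2.5   2.1 108.8]
120 12 [ -3.6   3.1 120.2]
130 3 [ -2.3   3.3 126. ]
```

View pics/w5.png

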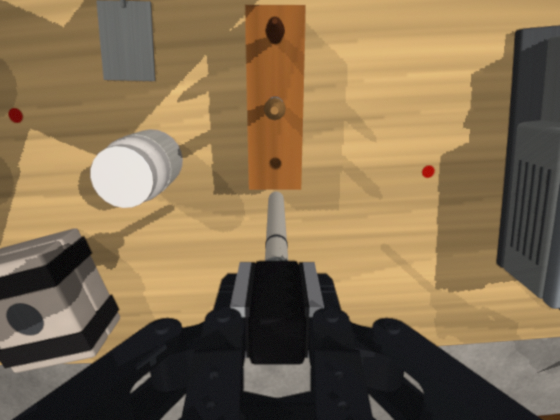

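View pics/s5.png

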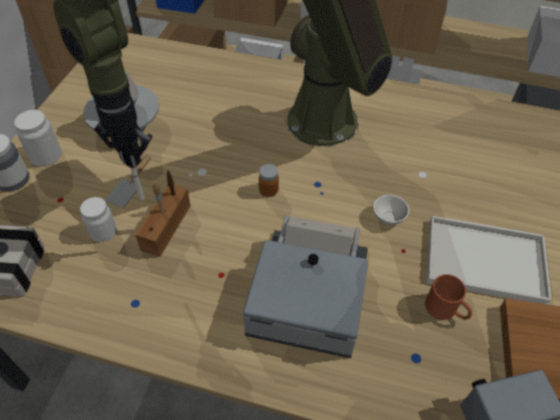

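```bash
cat >> h.py <<'E'
WZ=R.from_euler('z',3,degrees=True).apply([-.5,0,np.sqrt(.75)])
RT=Rt(183,-30)
TIP=np.array([-.0015,.0005,.128])
M1=np.array([.5300,.0649,.125]); M0=np.array([.5253,.1541,.125])
def tcp_for(tip): return np.array(tip)-RT.apply(TIP)
E
python3 - <<'E'
from h import *
print(RT.as_matrix().round(3),WZ,tcp_for(M1+.04*WZ))
plan(tcp_for(M1+.04*WZ),RT,10)
E
```

```text
[[-0.865 -0.052  0.499]
 [-0.045  0.999  0.026]
 [-0.5    0.    -0.866]] [-0.49931477 -0.02616798  0.8660254 ] [0.44484403 0.05993648 0.26974227]
[[19.9, 37.0, 5.6], [-0.16, -3.01, -0.65]]
[[19.8, 37.2, 4.6], [-0.16, -3.01, -0.65]]
[[19.6, 37.4, 3.7], [-0.16, -3.01, -0.65]]
[[19.3, 37.7, 2.8], [-0.16, -3.01, -0.65]]
[[19.0, 37.9, 1.9], [-0.16, -3.01, -0.65]]
[[18.7, 38.1, 1.0], [-0.16, -3.01, -0.65]]
[[18.3, 38.3, 0.1], [-0.16, -3.01, -0.65]]
[[17.8, 38.5, -0.7], [-0.16, -3.01, -0.65]]
[[17.3, 38.7, -1.5], [-0.16, -3.01, -0.65]]
[[16.8, 38.9, -2.3], [-0.16, -3.01, -0.65]]
```

Call:
{"fn": "arm_command", "kwargs": {
  "steps": [
    {"slide": [20,37,5],"rotation": [-0.2,-3,-0.6],"grip": 5},
    {"slide": [20,37,4],"rotation": [-0.2,-3,-0.6],"grip": 5},
    {"slide": [19.5,37.5,3],"rotation": [-0.2,-3,-0.6],"grip": 5},
    {"slide": [19.5,37.5,2],"rotation": [-0.2,-3,-0.7],"grip": 5},
    {"slide": [19,38,1],"rotation": [-0.2,-3,-0.7],"grip": 5}
  ]
}}

```text
time_s: 9.15
position: [0.5315, -0.1303, 0.3009]
orientation: [0.003, 0.991, 0.005, 0.131]
wrist_force: [0.3, 0.4, -0.9]
finger_gap: 0.223
```

Call:
{"fn": "arm_command", "kwargs": {
  "steps": [
    {"slide": [18.5,38,1],"rotation": [-0.2,-3,-0.6],"grip": 5},
    {"slide": [18.5,38.5,0],"rotation": [-0.2,-3,-0.6],"grip": 5},
    {"slide": [18,38.5,-0.5],"rotation": [-0.1,-3,-0.7],"grip": 5},
    {"slide": [17.5,38.5,0],"rotation": [-0.1,-3,-0.7],"grip": 5},
    {"slide": [17,39,0],"rotation": [-0.1,-3,-0.6],"grip": 5}
  ]
}}

```text
time_s: 9.78
position: [0.4448, 0.0603, 0.2701]
orientation: [-0.024, 0.965, 0.007, 0.259]
wrist_force: [-0.3, 1.1, -1.1]
finger_gap: 0.223
```

Call:
{"fn": "arm_command", "kwargs": {
  "steps": [
    {"slide": [0,0,0],"rotation": [0,0,0],"grip": 5},
    {"slide": [0,0,0],"rotation": [0,0,0],"grip": 5}
  ]
}}

```text
time_s: 10.02
position: [0.4462, 0.0596, 0.2713]
orientation: [-0.025, 0.966, 0.006, 0.259]
wrist_force: [0.2, 0.5, -1.4]
finger_gap: 0.226
```

```bash
python3 - <<'E'
from h import *
s=manip.state();print(s['time_s'],s['position'],s['orientation'],s['qpos'].round(3),abs(s['joint_velocities']).max())
print('want',tcp_for(M1+.04*WZ),RT.as_quat())
c=cap('wrist','w6.png')
plan(tcp_for(M1+.04*WZ),RT,1)
E
```

```text
10.025 [0.4462215  0.05961786 0.27125005] [-0.02472841  0.96556209  0.00626306  0.25891916] [ 0.181 -0.435 -0.793  0.693 -0.065  0.112] 0.03316092135872971
want [0.44484403 0.05993648 0.26974227] [-0.02528499  0.96559483  0.00677509  0.25873035]
[[2.6, 0.9, 0.7], [-0.11, 0.04, -0.11]]
```

View pics/w6.png

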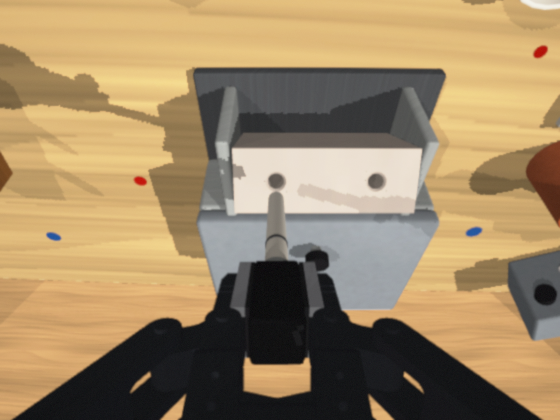

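```bash
cat > rel.py <<'E'
from mouths import *
def rel(guess,img=None):
    c=load('wrist'); s=manip.state(); T=R.from_quat(s['orientation']); p=np.array(s['position'])
    uv=mouths(c,guess)
    o=np.array(c['xyz']); d=rays(c,uv)@rot(c).T
    # face plane from depth round the mouths
    m=np.zeros((420,560),np.uint8); a,b=uv[0],uv[1]
    cv2.rectangle(m,(int(a[0])+15,int(a[1])-20),(int(b[0])+20,int(b[1])+18),1,-1)
    for q in uv: cv2.circle(m,tuple(q.round().astype(int).tolist()),13,0,-1)
    X=maskpts(c,m>0)
    for _ in range(4):
        mu=X.mean(0);n=np.linalg.svd(X-mu,full_matrices=False)[2][2];n*=np.sign(n[2]);r=(X-mu)@n;X=X[abs(r)<max(.002,2.5*r.std())]
    M=o+d*(((mu-o)@n)/(d@n))[:,None]
    print('normal tilt',np.degrees(np.arccos(n[2])).round(2),'az',np.degrees(np.arctan2(n[1],n[0])).round(2),'M',M.round(4).tolist())
    Mt=T.inv().apply(M-p)*1000; print('mouths in tool',Mt.round(2).tolist(),'normal in tool',T.inv().apply(n).round(4))
    v,u=np.nonzero(c['z_map']>0); Q=T.inv().apply(pts(c,np.c_[u,v])-p)*1000
    k=(abs(Q[:,0])<15)&(abs(Q[:,1])<12)&(Q[:,2]>12)&(Q[:,2]<122); Q=Q[k];cy=[];cx=[];zz=[]
    for z in range(15,121,8):
        q=Q[abs(Q[:,2]-z)<4]
        if len(q)<20: continue
        cy.append((np.percentile(q[:,1],3)+np.percentile(q[:,1],97))/2); f=q[abs(q[:,1]-cy[-1])<2]; cx.append(np.median(f[:,0])-5.8); zz.append(z)
    px=np.polyfit(zz,cx,1);py=np.polyfit(zz,cy,1)
    print('rod x(z)',px.round(4),'at tip128',np.polyval(px,128).round(2),' y(z)',py.round(4),np.polyval(py,128).round(2),len(zz))
    for i,mt in enumerate(Mt): print('mouth',i,'minus rod line at mouth z',(mt[0]-np.polyval(px,mt[2])).round(2),(mt[1]-np.polyval(py,mt[2])).round(2),'gap',(mt[2]-128).round(1))
E
python3 - <<'E'
from rel import *
rel([(276.5,181),(376.5,181)])
E
```

```text
mouth [276.04 180.78] area 206.546875 box 16.625 15.625
mouth [375.85 180.96] area 208.40625 box 16.625 15.625
normal tilt 30.01 az -177.09 M [[0.5289, 0.0643, 0.1251], [0.5244, 0.1537, 0.1251]]
mouths in tool [[2.11, 1.16, 168.04], [2.19, 90.67, 167.94]] normal in tool [-6.0e-04 -1.2e-03 -1.0e+00]
rod x(z) [ 0.0053 -1.2878] at tip128 -0.61  y(z) [-0.0046  1.2584] 0.66 14
mouth 0 minus rod line at mouth z 2.5 0.68 gap 40.0
mouth 1 minus rod line at mouth z 2.58 90.19 gap 39.9
```

Call:
{"fn": "arm_command", "kwargs": {
  "steps": [
    {"slide": [3,0,0],"rotation": [-0.2,-0.2,0],"grip": 5},
    {"slide": [0,0,15],"rotation": [0,0,0],"grip": 5},
    {"slide": [0,0,13],"rotation": [0,0,0],"grip": 5},
    {"slide": [0,0,4],"rotation": [0,0,0],"grip": 5}
  ]
}}

```text
time_s: 10.58
position: [0.4598, 0.0597, 0.241]
orientation: [-0.024, 0.965, 0.008, 0.26]
wrist_force: [0.5, 0.3, -1.5]
finger_gap: 0.227
```

```bash
python3 - <<'E'
from h import *
s=manip.state();print(s['time_s'],s['position'],s['wrist_force'],abs(s['joint_velocities']).max())
c=cap('wrist','w7.png')
from rel import rel
rel([(277,178),(385,178)])
cv2.imwrite('pics/w7c.png',cv2.resize(c['frame'][130:300,180:460][:,:,::-1],None,fx=2.8,fy=2.8))
E
```

```text
10.575 [0.45976222 0.05972614 0.24102507] [ 0.50599687  0.31665428 -1.49476189] 0.07759476068832236
mouth [273.37 188.45] area 77.390625 box 20.5 5.375
mouth [386.58 188.62] area 53.125 box 16.0 4.5
normal tilt 29.95 az -177.08 M [[0.5244, 0.0617, 0.1224], [0.5199, 0.1532, 0.1225]]
mouths in tool [[3.66, -1.78, 135.05], [3.54, 89.76, 135.25]] normal in tool [-0.0032  0.0022 -1.    ]
rod x(z) [ 0.0056 -1.9906] at tip128 -1.28  y(z) [-0.0043  0.5147] -0.04 14
mouth 0 minus rod line at mouth z 4.9 -1.7 gap 7.0
mouth 1 minus rod line at mouth z 4.78 89.84 gap 7.3
```

View pics/w7c.png

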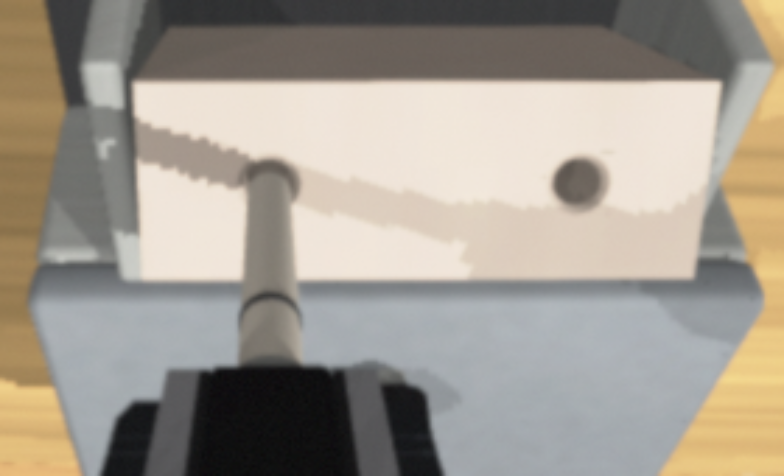

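```bash
python3 - <<'E'
from rel import rel
rel([(277,195),(387,195)])
E
```

```text
mouth [275.25 196.28] area 366.40625 box 21.875 21.75
mouth [386.31 195.07] area 257.859375 box 18.125 18.0
normal tilt 30.07 az -176.99 M [[0.53, 0.0635, 0.1256], [0.5246, 0.1537, 0.1252]]
mouths in tool [[-2.94, -0.27, 135.08], [-1.9, 90.06, 135.21]] normal in tool [-0.0011  0.0014 -1.    ]
rod x(z) [ 0.0056 -1.9906] at tip128 -1.28  y(z) [-0.0043  0.5147] -0.04 14
mouth 0 minus rod line at mouth z -1.7 -0.2 gap 7.1
mouth 1 minus rod line at mouth z -0.66 90.13 gap 7.2
```

Call:
{"fn": "arm_command", "kwargs": {
  "steps": [
    {"slide": [0,0,3],"rotation": [-0.1,-0.2,0],"grip": 5},
    {"slide": [0,0,7],"rotation": [0,0,0],"grip": 5},
    {"slide": [0,0,5],"rotation": [0,0,0],"grip": 5},
    {"slide": [0,0,0],"rotation": [0,0,0],"grip": 5}
  ]
}}

```text
time_s: 11.12
position: [0.4673, 0.0609, 0.2288]
orientation: [-0.025, 0.965, 0.009, 0.262]
wrist_force: [-0.1, -0.4, -1.3]
finger_gap: 0.225
```

```bash
python3 - <<'E'
from h import *
s=manip.state();print(s['time_s'],s['position'],s['wrist_force'],s['moment'],abs(s['joint_velocities']).max())
c=cap('wrist','w8.png')
cv2.imwrite('pics/w8c.png',cv2.resize(c['frame'][150:300,200:360][:,:,::-1],None,fx=4,fy=4))
E
```

```text
11.125 [0.46727531 0.06091506 0.22883138] [-0.0666517  -0.37493338 -1.31535379] [-0.0178524   0.7006756  -0.00293794] 0.009217843635109541
```

View pics/w8c.png

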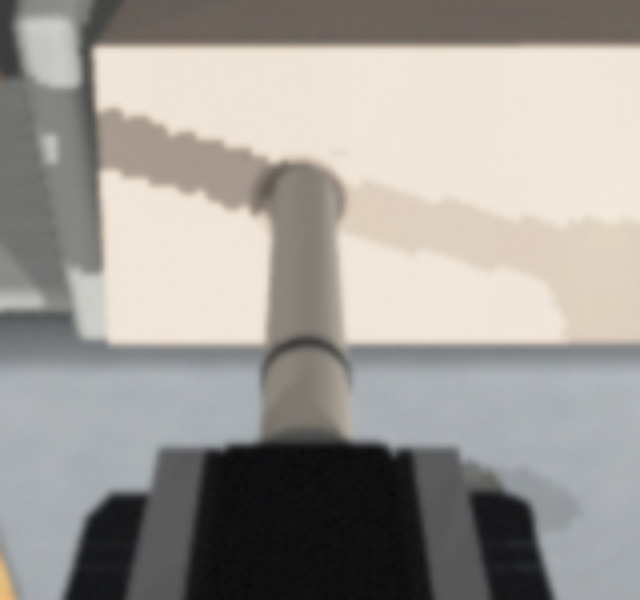

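Call:
{"fn": "arm_command", "kwargs": {
  "steps": [
    {"slide": [0,0,5],"rotation": [0,0,0],"grip": 5},
    {"slide": [0,0,5],"rotation": [0,0,0],"grip": 5}
  ]
}}

```text
time_s: 11.42
position: [0.4727, 0.0612, 0.2206]
orientation: [-0.025, 0.965, 0.009, 0.263]
wrist_force: [-1.1, -0.3, -2.3]
finger_gap: 0.223
```

```bash
python3 - <<'E'
from h import *
s=manip.state();print(s['time_s'],s['position'],s['wrist_force'],s['moment'],abs(s['joint_velocities']).max())
E
```

```text
11.425 [0.47271236 0.06119809 0.22061846] [-1.06810988 -0.34849106 -2.30425411] [-0.12324465  0.71942494 -0.03554379] 0.11672601753135563
```

Call:
{"fn": "arm_command", "kwargs": {
  "steps": [
    {"slide": [0,0,8],"rotation": [0,0,0],"grip": 5},
    {"slide": [0,0,9],"rotation": [0,0,0],"grip": 5},
    {"slide": [0,0,9],"rotation": [0,0,0],"grip": 5},
    {"slide": [0,0,8],"rotation": [0,0,0],"grip": 5},
    {"slide": [0,0,4],"rotation": [0,0,0],"grip": 5}
  ]
}}

```text
time_s: 12.05
position: [0.4918, 0.0623, 0.1872]
orientation: [-0.025, 0.965, 0.009, 0.262]
wrist_force: [-1.1, -0.9, -1.0]
finger_gap: 0.225
```

```bash
cat >> h.py <<'E'
def dep():
    s=manip.state(); T=R.from_quat(s['orientation']); d=(np.array(s['position'])-[.45976,.05973,.24103])
    f=np.array(s['wrist_force'])
    print('t',s['time_s'],'depth',round(float(-d@WZ)*1000-7.1,2),'lat x,y',(RT.inv().apply(d)*1000).round(2)[:2],'f tool',T.inv().apply(f).round(2),'m tool',T.inv().apply(s['moment']).round(2),'rot err',np.degrees((RT.inv()*T).as_rotvec()).round(2),'v',abs(s['joint_velocities']).max().round(3),'gap',round(s['finger_gap']*85.4,2))
E
python3 -c "
from h import *
dep(); cap('wrist','w9.png')"
```

```text
t 12.05 depth 55.55 lat x,y [-0.88  0.92] f tool [ 1.44 -0.88  0.26] m tool [ 0.18  0.75 -0.01] rot err [-0.22 -0.4   0.08] v 0.083 gap 19.25
```

View pics/w9.png

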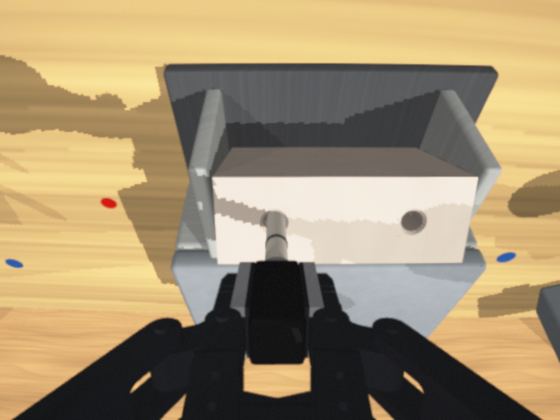

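Call:
{"fn": "arm_command", "kwargs": {
  "steps": [
    {"slide": [0,0,3],"rotation": [0,0,0],"grip": 5},
    {"slide": [0,0,3],"rotation": [0,0,0],"grip": 5},
    {"slide": [0,0,2],"rotation": [0,0,0],"grip": 5},
    {"slide": [0,0,2],"rotation": [0,0,0],"grip": 5}
  ]
}}

```text
time_s: 12.6
position: [0.4969, 0.0625, 0.1795]
orientation: [-0.025, 0.965, 0.009, 0.263]
wrist_force: [-14.5, -2.5, 17.9]
finger_gap: 0.229
```

```bash
python3 -c "
from h import *
dep()"
```

```text
t 12.6 depth 64.79 lat x,y [-1.46  0.83] f tool [  3.54  -1.62 -22.82] m tool [ 0.69  1.51 -0.01] rot err [-0.2  -0.46  0.09] v 0.034 gap 19.57
```

Call:
{"fn": "arm_command", "kwargs": {
  "steps": [
    {"slide": [0,0,0.5],"rotation": [0,0,0],"grip": 5},
    {"slide": [0,0,0],"rotation": [0,0,0],"grip": 5}
  ]
}}

```text
time_s: 12.85
position: [0.497, 0.0625, 0.1795]
orientation: [-0.025, 0.965, 0.009, 0.263]
wrist_force: [-10.6, -2.7, 8.5]
finger_gap: 0.222
```

```bash
python3 -c "
from h import *
dep(); c=cap('wrist','w10.png')
cv2.imwrite('pics/w10c.png',cv2.resize(c['frame'][150:370,180:460][:,:,::-1],None,fx=2.5,fy=2.5))"
```

```text
t 12.85 depth 64.79 lat x,y [-1.55  0.79] f tool [  4.9   -2.12 -12.8 ] m tool [0.61 1.66 0.01] rot err [-0.2  -0.47  0.09] v 0.001 gap 18.99
```

View pics/w10c.png

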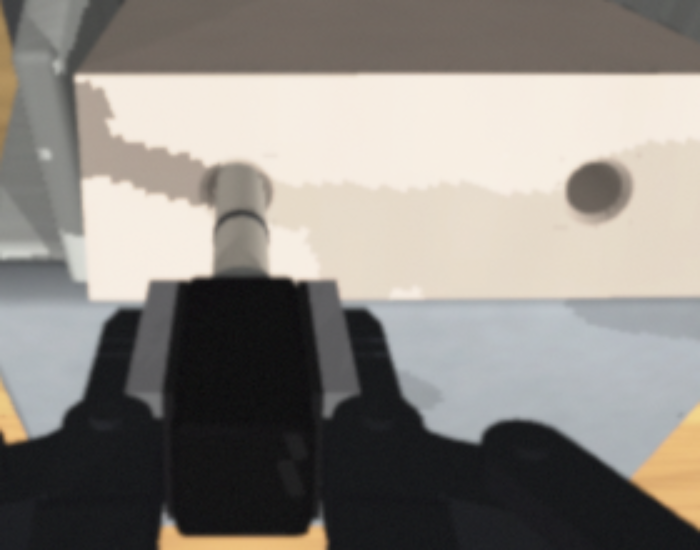

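Call:
{"fn": "arm_command", "kwargs": {
  "steps": [
    {"slide": [0,0,-10],"rotation": [0,0,0],"grip": 5},
    {"slide": [0,0,-25],"rotation": [0,0,0],"grip": 5},
    {"slide": [0,0,-30],"rotation": [0,0,0],"grip": 5},
    {"slide": [0,0,-27],"rotation": [0,0,0],"grip": 5},
    {"slide": [0,0,-13],"rotation": [0,0,0],"grip": 5}
  ]
}}

```text
time_s: 13.52
position: [0.4443, 0.0599, 0.2717]
orientation: [-0.025, 0.964, 0.01, 0.264]
wrist_force: [0.2, -0.4, -0.3]
finger_gap: 0.223
```

```bash
python3 -c "
from h import *
dep()"
```

```text
t 13.525 depth -41.43 lat x,y [-1.95  1.02] f tool [ 0.01 -0.42  0.38] m tool [-0.01  0.7   0.  ] rot err [-0.3  -0.63  0.08] v 0.273 gap 19.05
```

Call:
{"fn": "arm_command", "kwargs": {
  "steps": [
    {"slide": [0,30,0],"rotation": [0,0,0],"grip": 5},
    {"slide": [0,35,0],"rotation": [0,0,0],"grip": 5},
    {"slide": [0.5,25,0],"rotation": [0,0,0],"grip": 5},
    {"slide": [0,0,0],"rotation": [0,0,0],"grip": 5},
    {"slide": [0,0,0],"rotation": [0,0,0],"grip": 5}
  ]
}}

```text
time_s: 14.15
position: [0.4385, 0.149, 0.2691]
orientation: [-0.025, 0.965, 0.009, 0.262]
wrist_force: [-0.3, -0.2, -1.2]
finger_gap: 0.226
```

```bash
python3 -c "
from h import *
dep(); c=cap('wrist','w11.png')
cv2.imwrite('pics/w11c.png',cv2.resize(c['frame'][100:370,80:460][:,:,::-1],None,fx=2,fy=2))"
```

```text
t 14.15 depth -39.71 lat x,y [ 0.26 90.27] f tool [ 0.84 -0.2   0.86] m tool [ 0.06  0.67 -0.02] rot err [-0.21 -0.4   0.06] v 0.017 gap 19.26
```

View pics/w11c.png

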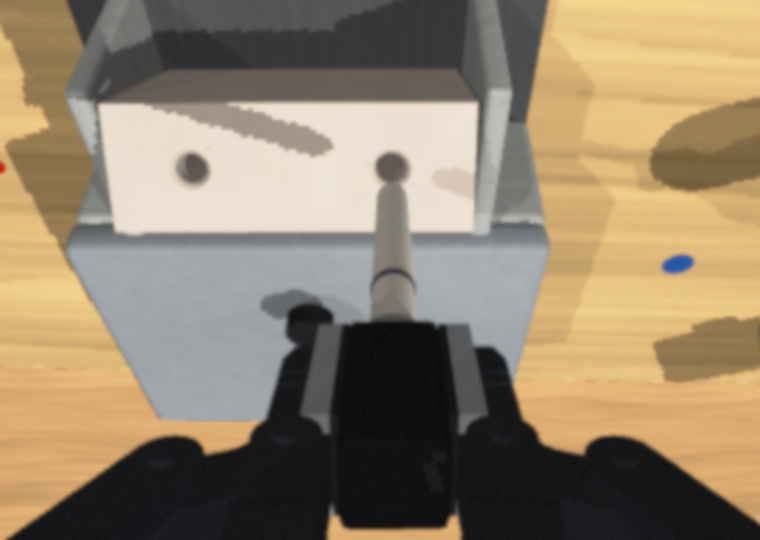

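```bash
python3 -c "
from rel import *
rel([(176,184),(276,183)])"
```

```text
mouth [175.97 183.94] area 190.515625 box 16.0 15.5
mouth [275.56 185.27] area 246.75 box 16.625 19.75
normal tilt 30.01 az -176.97 M [[0.529, 0.0649, 0.1251], [0.5256, 0.1543, 0.1258]]
mouths in tool [[-1.21, -88.91, 167.53], [-2.51, 0.49, 167.82]] normal in tool [-0.0072  0.0031 -1.    ]
rod x(z) [ 0.006  -1.8838] at tip128 -1.12  y(z) [-0.0045  1.082 ] 0.51 14
mouth 0 minus rod line at mouth z -0.33 -89.24 gap 39.5
mouth 1 minus rod line at mouth z -1.63 0.17 gap 39.8
```

Call:
{"fn": "arm_command", "kwargs": {
  "steps": [
    {"slide": [-0.3,0.4,10],"rotation": [0,0,0],"grip": 5},
    {"slide": [0,0,13],"rotation": [0,0,0],"grip": 5},
    {"slide": [0,0,9],"rotation": [0,0,0],"grip": 5},
    {"slide": [0,0,2],"rotation": [0,0,0],"grip": 5}
  ]
}}

```text
time_s: 14.7
position: [0.456, 0.1503, 0.2391]
orientation: [-0.025, 0.965, 0.009, 0.262]
wrist_force: [0.5, -0.5, -1.6]
finger_gap: 0.224
```

```bash
python3 -c "
from h import *
dep(); c=cap('wrist','w12.png')
cv2.imwrite('pics/w12c.png',cv2.resize(c['frame'][140:300,140:340][:,:,::-1],None,fx=3.5,fy=3.5))"
```

```text
t 14.7 depth -4.94 lat x,y [ 0.16 90.61] f tool [ 0.4  -0.56  1.64] m tool [ 0.01  0.63 -0.02] rot err [-0.17 -0.34  0.1 ] v 0.032 gap 19.17
```

View pics/w12c.png

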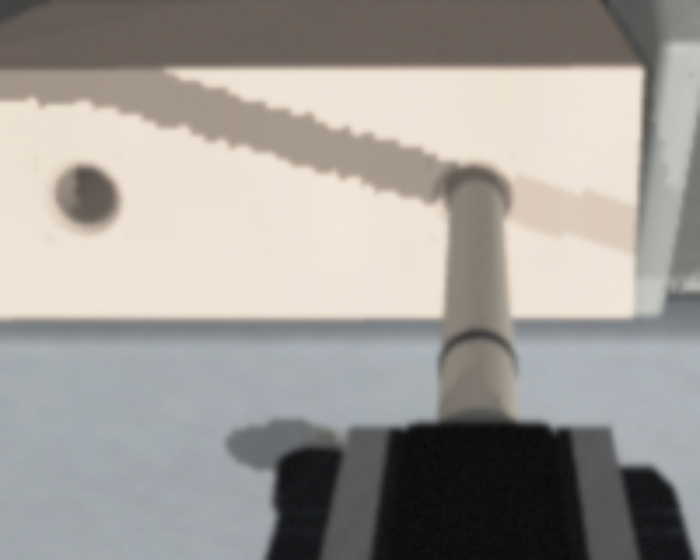

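Call:
{"fn": "arm_command", "kwargs": {
  "steps": [
    {"slide": [0,0,4],"rotation": [0,0,0],"grip": 5},
    {"slide": [0,0,6],"rotation": [0,0,0],"grip": 5},
    {"slide": [0,0,6],"rotation": [0,0,0],"grip": 5},
    {"slide": [0,0,4],"rotation": [0,0,0],"grip": 5}
  ]
}}

```text
time_s: 15.25
position: [0.4663, 0.1513, 0.2227]
orientation: [-0.025, 0.965, 0.009, 0.262]
wrist_force: [-0.8, -0.3, -0.9]
finger_gap: 0.221
```

```bash
python3 -c "
from h import *
dep()"
```

```text
t 15.25 depth 14.47 lat x,y [-0.67 91.09] f tool [ 1.2  -0.28  0.35] m tool [ 0.22  0.69 -0.01] rot err [-0.21 -0.43  0.08] v 0.086 gap 18.91
```

Call:
{"fn": "arm_command", "kwargs": {
  "steps": [
    {"slide": [0.2,-0.2,8],"rotation": [0,0,0],"grip": 5},
    {"slide": [0.2,-0.1,10],"rotation": [0,0,0],"grip": 5},
    {"slide": [0.2,-0.1,10],"rotation": [0,0,0],"grip": 5},
    {"slide": [0,0,8],"rotation": [0,0,0],"grip": 5},
    {"slide": [0,0,4],"rotation": [0,0,0],"grip": 5}
  ]
}}

```text
time_s: 15.88
position: [0.4861, 0.1521, 0.1877]
orientation: [-0.025, 0.965, 0.009, 0.262]
wrist_force: [0.2, 0.7, -0.7]
finger_gap: 0.222
```

```bash
python3 -c "
from h import *
dep()"
```

```text
t 15.875 depth 54.69 lat x,y [-0.28 90.91] f tool [0.15 0.68 0.77] m tool [ 0.18  0.66 -0.03] rot err [-0.22 -0.41  0.08] v 0.083 gap 18.92
```

Call:
{"fn": "arm_command", "kwargs": {
  "steps": [
    {"slide": [0,0,4],"rotation": [0,0,0],"grip": 5},
    {"slide": [0,0,4],"rotation": [0,0,0],"grip": 5},
    {"slide": [0,0,3],"rotation": [0,0,0],"grip": 5},
    {"slide": [0,0,3],"rotation": [0,0,0],"grip": 5}
  ]
}}

```text
time_s: 16.38
position: [0.4933, 0.1526, 0.1764]
orientation: [-0.025, 0.965, 0.009, 0.263]
wrist_force: [-3.2, -1.5, 3.8]
finger_gap: 0.226
```

```bash
python3 -c "
from h import *
dep()"
```

```text
t 16.375 depth 68.05 lat x,y [-0.91 90.96] f tool [ 0.9  -1.36 -4.91] m tool [ 0.4   0.81 -0.05] rot err [-0.22 -0.47  0.09] v 0.064 gap 19.27
```

Call:
{"fn": "arm_command", "kwargs": {
  "steps": [
    {"slide": [0,0,4],"rotation": [0,0,0],"grip": 5},
    {"slide": [0.1,0,4],"rotation": [0,0,0],"grip": 5},
    {"slide": [0.1,0,4],"rotation": [0,0,0],"grip": 5},
    {"slide": [0,0,4],"rotation": [0,0,0],"grip": 5}
  ]
}}

```text
time_s: 16.88
position: [0.5013, 0.153, 0.1624]
orientation: [-0.025, 0.965, 0.009, 0.263]
wrist_force: [-3.9, -3.6, 3.8]
finger_gap: 0.226
```

```bash
python3 -c "
from h import *
dep()"
```

```text
t 16.875 depth 84.22 lat x,y [-0.83 90.96] f tool [ 1.59 -3.4  -5.4 ] m tool [0.62 0.74 0.02] rot err [-0.21 -0.47  0.09] v 0.089 gap 19.3
```

Call:
{"fn": "arm_command", "kwargs": {
  "steps": [
    {"slide": [0,-0.2,2.5],"rotation": [0,0,0],"grip": 5},
    {"slide": [0,-0.1,2],"rotation": [0,0,0],"grip": 5},
    {"slide": [0,0,1.5],"rotation": [0,0,0],"grip": 5},
    {"slide": [0,0,1],"rotation": [0,0,0],"grip": 5}
  ]
}}

```text
time_s: 17.38
position: [0.5048, 0.153, 0.1572]
orientation: [-0.025, 0.964, 0.009, 0.263]
wrist_force: [-16.2, -3.2, 21.1]
finger_gap: 0.228
```

```bash
python3 -c "
from h import *
dep()"
```

```text
t 17.375 depth 90.45 lat x,y [-1.21 90.82] f tool [  3.36  -2.22 -26.5 ] m tool [ 0.83  1.52 -0.06] rot err [-0.23 -0.49  0.08] v 0.013 gap 19.48
```

Call:
{"fn": "arm_command", "kwargs": {
  "steps": [
    {"slide": [0,0,0],"rotation": [0,0,0],"grip": 5},
    {"slide": [0,0,0],"rotation": [0,0,0],"grip": 5}
  ]
}}

```text
time_s: 17.62
position: [0.5047, 0.1531, 0.1572]
orientation: [-0.025, 0.964, 0.009, 0.263]
wrist_force: [-10.7, -3.2, 13.7]
finger_gap: 0.226
```

```bash
python3 -c "
from h import *
dep(); c=cap('wrist','w13.png')
cv2.imwrite('pics/w13c.png',cv2.resize(c['frame'][160:370,120:400][:,:,::-1],None,fx=2.6,fy=2.6))"
```

```text
t 17.625 depth 90.36 lat x,y [-1.14 90.85] f tool [  2.36  -2.59 -17.35] m tool [0.73 1.2  0.01] rot err [-0.23 -0.49  0.08] v 0.003 gap 19.33
```

View pics/w13c.png

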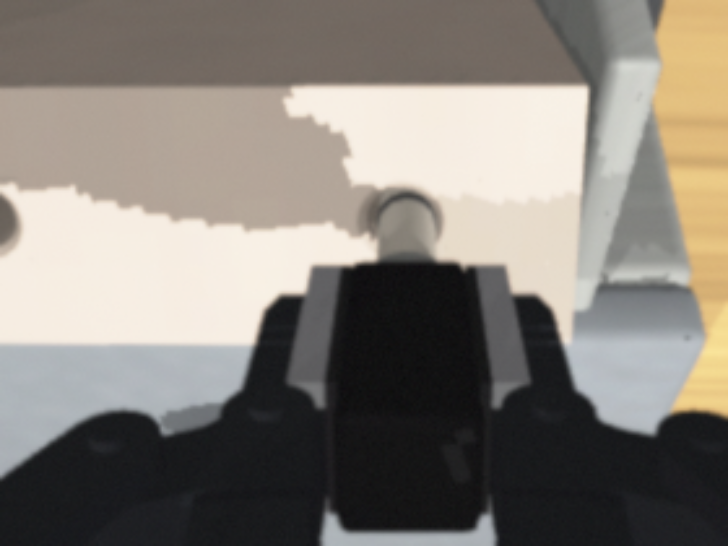

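Call:
{"fn": "arm_command", "kwargs": {
  "newtons": 20,
  "steps": [
    {"slide": [0,0,0],"rotation": [0,0,0],"grip": 22},
    {"slide": [0,0,0],"rotation": [0,0,0],"grip": 28},
    {"slide": [0,0,0],"rotation": [0,0,0],"grip": 36},
    {"slide": [0,0,0],"rotation": [0,0,0],"grip": 40}
  ]
}}

```text
time_s: 18.18
position: [0.5045, 0.1531, 0.1562]
orientation: [-0.025, 0.965, 0.009, 0.262]
wrist_force: [-0.3, -0.5, 0.2]
finger_gap: 0.466
```

```bash
python3 -c "
from h import *
dep(); c=cap('wrist','w14.png')
cv2.imwrite('pics/w14c.png',cv2.resize(c['frame'][160:370,120:400][:,:,::-1],None,fx=2.6,fy=2.6))"
```

```text
t 18.175 depth 91.17 lat x,y [-0.53 90.9 ] f tool [ 0.2  -0.47 -0.38] m tool [-0.01  0.49  0.01] rot err [-0.24 -0.43  0.08] v 0.002 gap 39.76
```

View pics/w14c.png

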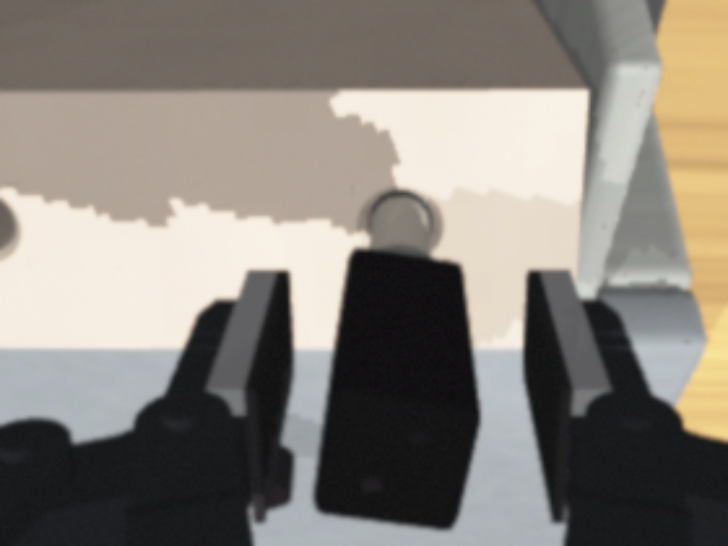

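Call:
{"fn": "arm_command", "kwargs": {
  "steps": [
    {"slide": [0,0,-10],"rotation": [0,0,0],"grip": 40},
    {"slide": [0,0,-25],"rotation": [0,0,0],"grip": 40},
    {"slide": [0,0,-35],"rotation": [0,0,0],"grip": 40},
    {"slide": [0,0,-35],"rotation": [0,0,0],"grip": 40},
    {"slide": [0,0,-20],"rotation": [0,0,0],"grip": 40}
  ]
}}

```text
time_s: 18.85
position: [0.441, 0.1494, 0.2667]
orientation: [-0.025, 0.964, 0.01, 0.264]
wrist_force: [0.3, 1.0, -0.6]
finger_gap: 0.465
```

Call:
{"fn": "arm_command", "kwargs": {
  "steps": [
    {"slide": [0,0,0],"rotation": [0,0,0],"grip": 40},
    {"slide": [0,0,0],"rotation": [0,0,0],"grip": 40}
  ]
}}

```text
time_s: 19.1
position: [0.4412, 0.1491, 0.2636]
orientation: [-0.025, 0.965, 0.009, 0.262]
wrist_force: [-0.0, 0.3, 0.3]
finger_gap: 0.469
```

```bash
python3 -c "
from h import *
dep(); c=cap('wrist','w15.png'); d=cap('scene','s15.png')
cv2.imwrite('pics/w15c.png',cv2.resize(c['frame'][120:320,160:440][:,:,::-1],None,fx=2.6,fy=2.6))
m=manip.masks_of('wrist','probe')[0]; P=maskpts(c,m['pixels']); h=(P-M0)@WZ*1000; print(m['conf'],m['extent'],'top of head above mouth mm',np.percentile(h,[2,50,90,98]).round(1))"
```

```text
t 19.1 depth -33.61 lat x,y [ 0.68 90.23] f tool [-0.14  0.3  -0.3 ] m tool [ 0.02  0.6  -0.  ] rot err [-0.23 -0.43  0.08] v 0.016 gap 40.07
0.86 [258.5, 181.7, 30.0, 46.6] top of head above mouth mm [ 6.8 79.7 81.  81.5]
```

View pics/w15c.png

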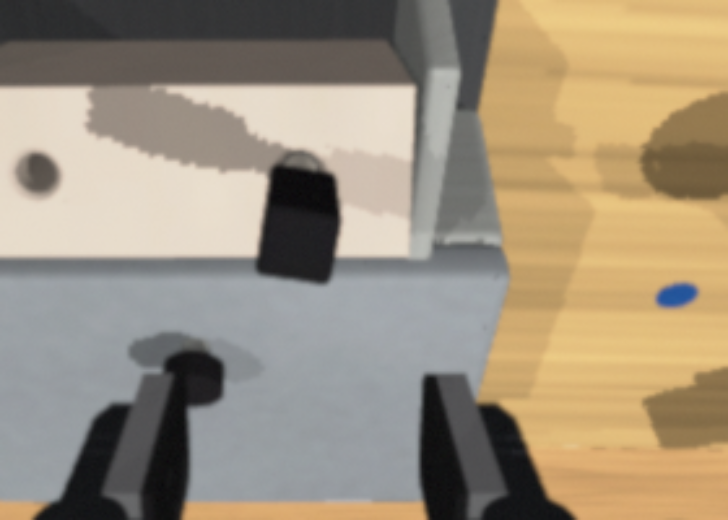

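View pics/s15.png

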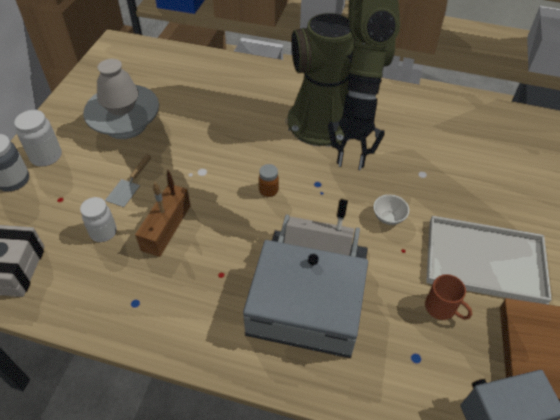

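```bash
python3 -c "
from h import *
print(manip.job_done()); print(manip.state()['time_s'])"
```

```text
the job is handed in; nothing more can be done
None
the job is handed in; nothing more can be done
```

The probe is fully home in the well of mouth0 (y = +45 mm), released, and the job is handed in. The last clock reading before hand-in was about 19 s.

- **First try:** I lifted the probe from the stand and pushed it into the well of mouth1. It stopped hard about 65 mm down, with the ring clearly short of the mouth, and did not move under a push of 13–23 N. I took that as the seized stop and drew the probe out.
- **Second try:** In the well of mouth0, the stop was moving by about 68 mm, at about 5 N. It went solid at 90.4 mm (17–26 N), with the ring at the mouth. I then opened the gripper and backed away along the well.
- **Last checks:**
    - The top of the probe's head is 80–81 mm above the mouth; 80 mm is expected when it is fully home.
    - The gripper is clear and the wrist force is about zero.
    - In the last scene picture, everything else looks to be where it was.
- **Disagreements:**
    - The scene and wrist cameras disagreed by 2–3 mm on where the probe sat in the gripper. I used the wrist camera for aiming.
    - On the first approach to the probe I stopped 20 mm short in x. A wrist picture showed it, and I corrected before gripping.
    - After release the probe leans slightly, which I put down to the well being wider than the rod.

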